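Load the fixture plate and slide it out to its line

TASK

Take the two valve housings that stand on the bench to the right of the stand and set them, boss up, into the two walled cells of the fixture plate, one to a cell. Then, without lifting the plate off its stand or letting it tip, slide it to the right, cells leading, straight out over the right-hand edge of the stand until the black line across the plate lies right above that edge. Out there the loaded plate tips over by itself, so finish while still holding it at the grip block on its tail, level and resting on the stand; do not let go, and leave the other things on the bench as they are.

Things in the scene. Friction and masses are not known exactly. Their poses are not given: they have to be found in the camera images.
- stand: fixed low stand, dark flange and grey top; flat top 120 mm (its x) by 140 mm (its y), top surface 50 mm above the bench. Origin: centre of its underside on the bench. At yaw 0 its -y axis points to the robot's right, which is the way the plate slides out
- stand_edge (a point): middle of the stand's right-hand (-y) top edge, 50 mm above the bench; axes as the stand's, so the edge runs along x
- plate: loose flat aluminium plate, 100 mm (x) by 260 mm (y) by 8 mm, 0.5 to 0.75 kg, lying on the stand roughly aligned with it, nothing guiding it; its nose (-y end, with the cells) 20 to 45 mm beyond the stand's right edge. Origin: centre of underside. With its line at the edge it tips about that edge unless the tail is held (about 5 N down at the grip block when loaded)
- plate_line (a point): middle of the black line, 3 mm wide, scribed across the whole plate on its top face, 150 mm from the nose end (20 mm to the +y side of the plate's centre)
- plate_grip (a point): centre of the top face of the grip block, a dark steel block fixed upright on the plate's tail, 16 mm across (plate x), 36 mm along (plate y), 40 mm high above the plate's top face; this point is 106 mm from the plate's centre toward the tail (+y)
- cell_nose (a point): centre of the floor (the plate's top face) of the cell nearest the nose: inside 38 mm (plate x) by 58 mm (plate y), walls 4 mm thick and 8 mm high above the floor, open on top; axes as the plate's
- cell_inner (a point): same for the second cell, 62 mm further toward the tail in line with the first; one wall lies between them
- housing_a: aluminium valve housing, boss with a pale sleeve on top, 0.16 kg, one of two on the bench right of the stand. Body 30 mm wide (x), y = -21 to +24 mm long, 22 mm high, a pale port nub at one end; boss 24 mm across to z = 31, sleeve to 37 mm. Origin: underside below the middle; z up. Grip across the 30 mm; in a cell its length lies along the plate, either way round
- housing_b: the other valve housing, same size and frame as housing_a
- bearing: bystander: ball bearing, 26 mm across, 8 mm high, near the robot's edge of the bench. Origin: centre of its underside
- sleeve: bystander: small black sleeve, 21 mm across, 16 mm high, behind the housings. Origin: centre of its underside
- plug_gauge: bystander: steel plug gauge, 107 mm long, 17 mm thick, near the robot's edge. Origin: centre of its underside
- ballpen: bystander: pen, 139 mm long, 11 mm thick, behind the stand. Origin: centre of its underside
- hex_key: bystander: black hex key, 117 mm long, 8 mm high, at the far right. Origin: centre of its underside
- mallet: bystander: mallet with wooden handle, 195 mm long, 34 mm high, at the left. Origin: centre of its underside
- cutter: bystander: grey cutter knife, 154 mm long, 16 mm high, at the left. Origin: centre of its underside
Things that resemble listed ones, but are neither listed nor needed, are in the scene too. Leave any pink or purple look-alike of the housing_b alone.

How it is judged (in metres and radians):
On the way, in this order (a step that is already met when the one before it is completed fails the run):
1. both housings stand in the cells of the plate, one to a cell, boss up, let go, while the plate's line is still well short of the stand's edge (((x of housing_a in the frame of cell_nose between -0.009 and 0.009 m and y of housing_a in the frame of cell_nose between -0.012 and 0.012 m and z of housing_a in the frame of cell_nose between -0.004 and 0.004 m and angle between the z axis of each of housing_a, housing_b and the z axis of plate, either way round below 0.12 rad and x of housing_b in the frame of cell_inner between -0.009 and 0.009 m and y of housing_b in the frame of cell_inner between -0.012 and 0.012 m and z of housing_b in the frame of cell_inner between -0.004 and 0.004 m) or (x of housing_a in the frame of cell_inner between -0.009 and 0.009 m and y of housing_a in the frame of cell_inner between -0.012 and 0.012 m and z of housing_a in the frame of cell_inner between -0.004 and 0.004 m and angle between the z axis of each of housing_a, housing_b and the z axis of plate, either way round below 0.12 rad and x of housing_b in the frame of cell_nose between -0.009 and 0.009 m and y of housing_b in the frame of cell_nose between -0.012 and 0.012 m and z of housing_b in the frame of cell_nose between -0.004 and 0.004 m)) and contact force between the fingers and housing_a below 0.3 N and contact force between the fingers and housing_b below 0.3 N and y of plate_line in the frame of stand_edge above 0.03 m), for 0.2 s.
2. the plate is slid out until its line is above the stand's right-hand edge, with the housings still in their cells (y of plate_line in the frame of stand_edge between -0.006 and 0.006 m and ((x of housing_a in the frame of cell_nose between -0.009 and 0.009 m and y of housing_a in the frame of cell_nose between -0.012 and 0.012 m and z of housing_a in the frame of cell_nose between -0.004 and 0.004 m and angle between the z axis of each of housing_a, housing_b and the z axis of plate, either way round below 0.12 rad and x of housing_b in the frame of cell_inner between -0.009 and 0.009 m and y of housing_b in the frame of cell_inner between -0.012 and 0.012 m and z of housing_b in the frame of cell_inner between -0.004 and 0.004 m) or (x of housing_a in the frame of cell_inner between -0.009 and 0.009 m and y of housing_a in the frame of cell_inner between -0.012 and 0.012 m and z of housing_a in the frame of cell_inner between -0.004 and 0.004 m and angle between the z axis of each of housing_a, housing_b and the z axis of plate, either way round below 0.12 rad and x of housing_b in the frame of cell_nose between -0.009 and 0.009 m and y of housing_b in the frame of cell_nose between -0.012 and 0.012 m and z of housing_b in the frame of cell_nose between -0.004 and 0.004 m))), for 0.1 s.
At the end, for the whole second after the job is handed in: The line is within 6 mm of the stand's right edge (25 mm sideways), the plate within 8 degrees of square and 2.3 of level, still, bearing on the stand and held by the fingers at the grip block, each over 1 N; each cell holds one housing, seated, boss up (all of step 2 and x of plate_line in the frame of stand_edge between -0.025 and 0.025 m and angle between the y axis of plate and the y axis of stand, either way round below 0.14 rad and angle between plate's own z axis and vertical below 0.04 rad and z of plate in the frame of stand between 0.042 and 0.058 m and contact force between plate and stand above 1 N and contact force between the fingers and plate above 1 N and y of the grasp point in the frame of plate above 0.07 m and distance between the grasp point and plate_grip below 0.07 m and linear speed of plate below 0.02 m/s); the arm keeps its last pose, push and grip.
It fails at once if the plate tips by more than 8 degrees (angle between plate's own z axis and vertical above 0.14 rad).
It fails at once if the plate is lifted more than 15 mm off the stand (z of plate in the frame of stand above 0.065 m).
It fails at once if another thing on the bench is moved by more than 30 mm (distance of any of bearing, sleeve, plug_gauge, ballpen, hex_key, mallet, cutter from where it was at the start of the episode above 0.03 m).
It also fails if it takes over 62 s, if anything falls off the work surface, if the arm or the gripper's body presses on something with over 40 N, if the wrist force passes 120 N, or if a joint passes its speed limit or range.

ROBOT

A 6-joint arm with a two-finger parallel gripper is mounted at the origin on a cart in front of the work surface, level with it; the furniture and walls round the work are solid. World frame = base frame: x ahead of the robot, y to its left, z up, the work surface at z = 0. Lengths are in mm, angles in rad, forces in N, time in s.
With the tool pointing down it reaches from about 325 to 875 mm from the base axis. Payload 4.4 kg.
Tool frame: the origin (TCP) lies on the centre line of the jaws, within the pads' length; the fingertips stand ahead of it and the grasp point (between the pads) lies 6 mm ahead of it (ctrl.tcp_to_tips is the z of the fingertips in the tool frame, in mm); z points along the fingers, y is the direction in which the jaws open and shut (so a half turn about z gives the same grasp; the last joint's range is limited). The gripper opens to 85 mm and grips with 20 to 120 N. Pads are 22 mm wide; open, the fingers measure 114 mm over their backs; the gripper's body (76 mm by 85 mm) begins 54 mm behind the grasp point. The pads swing forward as they close: fully open they stand 13 mm farther back than shut.
Start: joints at [1.065, 0.207, 1.542, -0, 1.393, -0.15], TCP at [199.766, 539.185, 256.282] pointing down, gripper open.
Joint ranges: [-2.73, 2.73], [-0.86, 2.22], [0.23, 2.46], [-1.11, 4.25], [0.08, 2.63], [-2.82, 2.82]. Speed limits (rad/s): [2.79, 2.79, 3.14, 3.14, 3.14, 3.14].

INTERFACE

Orientations are given as a 3x3 rotation matrix whose columns are the frame's x, y, z axes.
In Python, from plant import ctrl, sensors, optics gives the robot as it stands. Calls block until the motion is done:
- ctrl.move_ptp(position, orientation): joint-space move of the TCP to a pose.
- ctrl.move_l(position, rot=None, vel=150, threshold=None): straight line of the TCP; rot=None keeps the orientation; vel is the mean speed in mm/s. With threshold (N) it stops when the force on the tool has changed by that much, and returns True; else False.
- ctrl.set_joints(angles): joint-space move.
- ctrl.gripper_to(opening, force=None): finger opening in mm; force is the grip in N (None keeps the last); returns when the fingers have stopped.
- ctrl.hold(seconds).
- ctrl.solve_ik(position, orientation): joint angles nearest the present ones, or None.
- sensors.read_state(): the state.
- optics.grab_frame(name): name is "scene" or "top"; returns (picture, depth): 384x512x3 uint8, red, green, blue; 384x512 float32, mm along the optical axis (not along the pixel's ray), 0 where there is no reading.
- optics.camera_params(name): a dict with "mtx" (3x3 intrinsics, pixels), "k1" (the pictures are not rectified: a ray, as slopes to the right and down, at radius r is drawn at 1 + k1 r^2 times it, then the intrinsics apply), "R" (3x3) and "t" (3): a world point X has camera coordinates R X + t. Camera axes: x right, y down, z forward; pixel columns grow to the right and rows downward; lengths in mm; the calibration is good to about 2 mm. A picture is of the moment at which its call begins. camera_params takes no time and is no camera call.
A pose or a line that the arm cannot do raises ctrl.MotionError and nothing moves.
- ctrl.finish_job(): hands the job in, once; it reports no verdict.
The state is a dict: "t": time; "q": joint angles; "qvel": joint speeds; "tau": joint torques, N m; "eef_pos": TCP position; "eef_rot": TCP orientation; "force": force on the tool from outside, world axes, zero at the start; "wrist_torque": the same for the moment, N m; "grip_width": finger opening in mm.
Only numpy, scipy, OpenCV 4.12 (cv2) and the standard library are available. Lean on these libraries where they do the work, as an engineer would, in place of code of your own. Each camera call takes 0.05 s, during which the arm holds its last target.

## Working session

There is one attempt and no reset: what is moved stays moved. The work goes in short steps, each a Python script; the robot and the scene stay as the last script left them, time stands still between calls to the robot, and variables do not carry over. Pictures are saved under pics/ and viewed, and the job is handed in when it is done.

```bash
ls; mkdir -p pics; python3 - <<'E'
from plant import ctrl, sensors, optics
import cv2,numpy as np
for n in("scene","top"):
    p,d=optics.grab_frame(n); np.savez(f"pics/{n}0.npz",p=p,d=d)
    cv2.imwrite(f"pics/{n}0.png",cv2.resize(p[:,:,::-1],(800,600),interpolation=cv2.INTER_CUBIC))
    c=optics.camera_params(n); print(n,c)
print(ctrl.tcp_to_tips, sensors.read_state()['t'])
E
```

```text
pics
scene {'mtx': array([[387.79524032,   0.        , 262.61488347],
       [  0.        , 387.79524032, 190.61042625],
       [  0.        ,   0.        ,   1.        ]]), 'k1': -0.013749928630758513, 'R': array([[-0.80471772, -0.59364423,  0.00399113],
       [-0.26313203,  0.35064749, -0.89878133],
       [ 0.53215686, -0.72431545, -0.43837906]]), 't': array([391.10860845, 207.90146956, 824.91963993])}
top {'mtx': array([[396.1498678 ,   0.        , 255.10180267],
       [  0.        , 396.1498678 , 188.1429051 ],
       [  0.        ,   0.        ,   1.        ]]), 'k1': 0.020100593345459404, 'R': array([[-0.02340146, -0.99966351, -0.01119068],
       [-0.99478835,  0.02439558, -0.09899999],
       [ 0.09923968,  0.00881561, -0.99502451]]), 't': array([  7.09378671, 510.60884221, 988.0339887 ])}
25.0 0.1
```

View pics/top0.png

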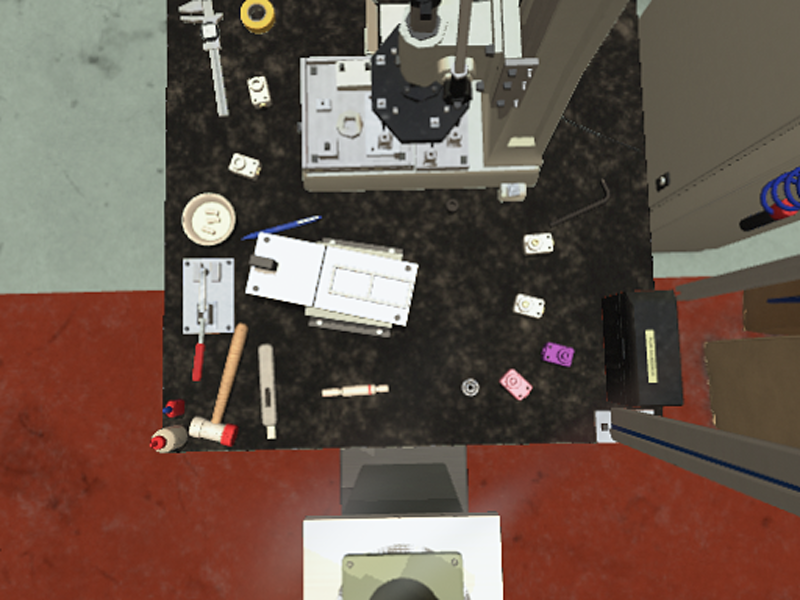

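View pics/scene0.png

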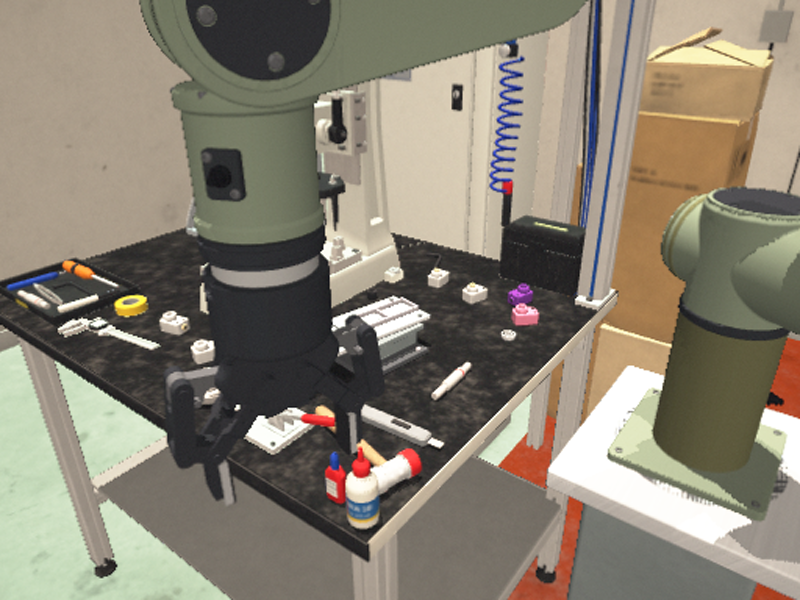

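```bash
python3 - <<'E'
import cv2,numpy as np
p=np.load("pics/top0.npz")['p'][:,:,::-1]
a=p[140:222,150:275]; b=p[110:255,310:410]
cv2.imwrite("pics/c1.png",cv2.resize(a,None,fx=6,fy=6,interpolation=cv2.INTER_CUBIC))
cv2.imwrite("pics/c2.png",cv2.resize(b,None,fx=4,fy=4,interpolation=cv2.INTER_CUBIC))
p=np.load("pics/scene0.npz")['p'][:,:,::-1]
cv2.imwrite("pics/c3.png",cv2.resize(p[150:260,200:360],None,fx=5,fy=5,interpolation=cv2.INTER_CUBIC))
E
```

```text
(no output)
```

View pics/c1.png

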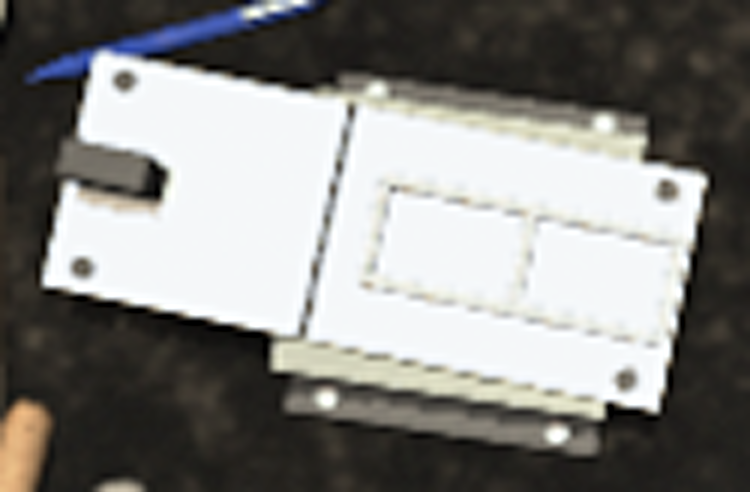

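View pics/c2.png

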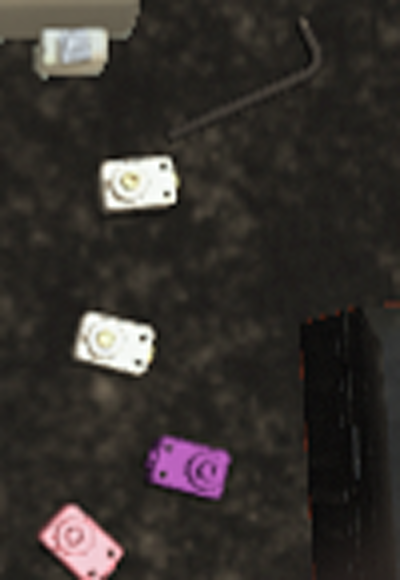

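View pics/c3.png

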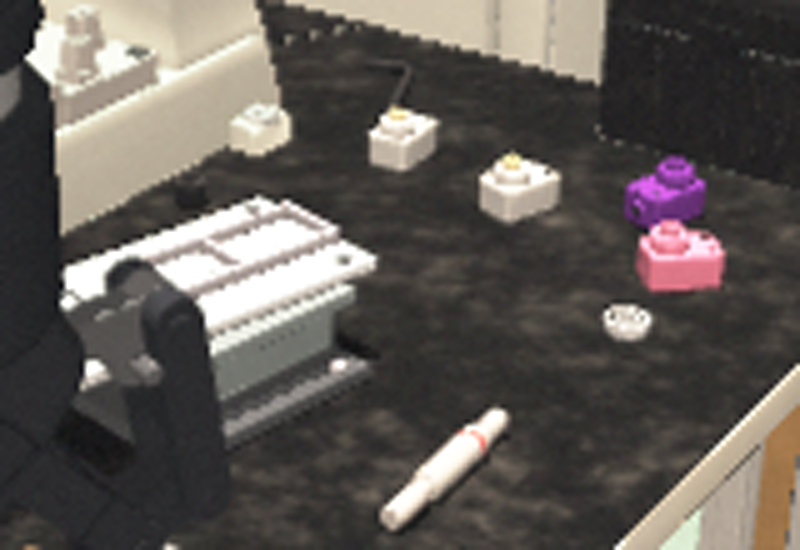

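```bash
cat > h.py <<'E'
import numpy as np,cv2,json
from plant import ctrl,sensors,optics
def und(cam,uv):
    c=optics.camera_params(cam);K=c['mtx']
    q=cv2.undistortPoints(np.asarray(uv,float).reshape(-1,1,2),K,np.array([c['k1'],0,0,0]))[:,0]
    return c,np.c_[q,np.ones(len(q))]
def ray(cam,uv,z):
    c,q=und(cam,uv);C=-c['R'].T@c['t'];d=q@c['R']
    return C+d*((z-C[2])/d[:,2])[:,None]
def deproj(cam,uv,dep):
    c,q=und(cam,uv)
    return (q*np.asarray(dep)[:,None]-c['t'])@c['R']
def cloud(cam,d):
    v,u=np.mgrid[:384,:512]
    return deproj(cam,np.c_[u.ravel(),v.ravel()],d.ravel()).reshape(384,512,3)
def project(cam,X):
    c=optics.camera_params(cam)
    return cv2.projectPoints(np.asarray(X,float).reshape(-1,1,3),cv2.Rodrigues(c['R'])[0],c['t'],c['mtx'],np.array([c['k1'],0,0,0]))[0][:,0]
E
python3 - <<'E'
from h import *
f=np.load("pics/top0.npz");p,d=f['p'],f['d'];P=cloud('top',d)
c=optics.camera_params('top');print(-c['R'].T@c['t'])
v=p.astype(int)
print("bench z",np.median(P[200:230,300:320,2]))
for n,(u0,v0,u1,v1) in dict(A=(330,146,358,166),B=(325,184,352,207)).items():
    m=np.zeros((384,512),bool);m[v0:v1,u0:u1]=1
    S=P[m];print(n,np.round(np.percentile(S[:,2],[50,80,90,95,99]),1))
    bm=m&(P[:,:,2]>17)
    r=cv2.minAreaRect(P[bm][:,:2].astype(np.float32));print(r,bm.sum())
    bm=m&(P[:,:,2]>27);print('boss',P[bm].mean(0),bm.sum())
    bm=m&(v.min(2)>150)
    X=ray('top',np.argwhere(bm)[:,::-1],22)
    print('white',cv2.minAreaRect(X[:,:2].astype(np.float32)),bm.sum())
m=np.zeros((384,512),bool);m[140:222,150:275]=1
for zl,zh in((54,64),(46,53.5),(3,15)):
    bm=m&(P[:,:,2]>zl)&(P[:,:,2]<zh)
    if zl>40:bm&=v.min(2)>(200 if zl==54 else 100)
    X=P[bm]; print(zl,X[:,2].mean(),cv2.minAreaRect(X[:,:2].astype(np.float32)),bm.sum())
    im=np.zeros((384,512,3),np.uint8)+0; im[bm]=p[bm][:,::-1]
    cv2.imwrite(f"pics/m{zl}.png",cv2.resize(im[140:222,150:275],None,fx=4,fy=4,interpolation=0))
E
cd pics; python3 -c "
import cv2,numpy as np
cv2.imwrite('mm.png',np.vstack([cv2.imread(f'm{z}.png')[:,:] for z in (46,3)]))"
```

```text
[ 410.06155428  -14.07532702 1033.74768742]
bench z -0.504644179265076
A [ 1.6 22.2 28.4 31.1 34.7]
((516.0274047851562, -129.47421264648438), (44.50629425048828, 310.1641845703125), 34.394142150878906) 206
boss [ 580.61087643 -219.4364674    78.05176125] 64
white ((591.20068359375, -237.52590942382812), (43.97016906738281, 31.34272003173828), 88.51585388183594) 194
B [ 1.  22.4 27.7 31.3 36.7]
((461.531005859375, -125.457275390625), (43.28343963623047, 241.5506591796875), 14.642601013183594) 212
boss [ 484.79408933 -200.73889591   77.9060614 ] 65
white ((487.2110900878906, -217.58763122558594), (46.09060287475586, 29.966466903686523), 74.37789916992188) 204
54 57.848994918621145 ((539.5647583007812, 100.275146484375), (260.07952880859375, 108.0604476928711), 76.9710693359375) 3544
46 49.937239963590635 ((530.9498291015625, 94.56462097167969), (240.8683624267578, 119.79438018798828), 80.21011352539062) 431
3 8.173809244434786 ((536.71728515625, 107.91279602050781), (326.7054138183594, 213.73451232910156), 88.68065643310547) 855
```

View pics/mm.png

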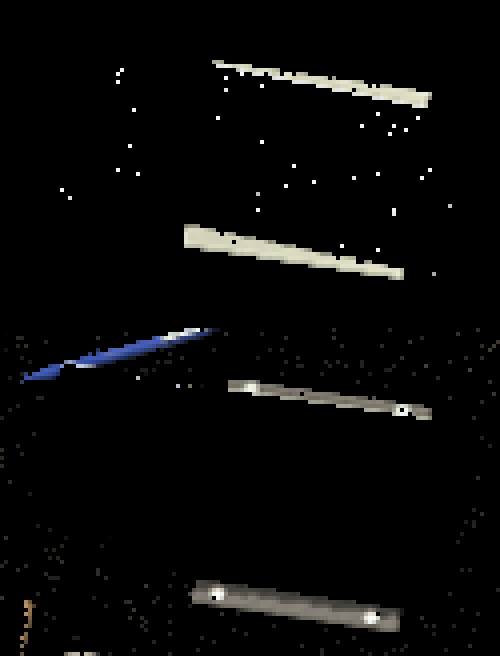

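```bash
cat >> h.py <<'E'
def comps(bm,minn):
    n,l,s,_=cv2.connectedComponentsWithStats(bm.astype(np.uint8),connectivity=4)
    return np.isin(l,[i for i in range(1,n) if s[i,4]>=minn])
def rect(cam,bm,z):
    X=ray(cam,np.argwhere(bm)[:,::-1],z)[:,:2]
    return cv2.minAreaRect(X.astype(np.float32)),X
E
python3 - <<'E'
from h import *
f=np.load("pics/top0.npz");p,d=f['p'],f['d'];P=cloud('top',d);v=p.astype(int)
m=np.zeros((384,512),bool);m[140:222,150:275]=1
Z=P[:,:,2]
b=p[:,:,2].astype(int)
pl=comps(m&(v.min(2)>225)&(Z>40),50)
r,X=rect('top',pl,58);print('plate',r,pl.sum()); print(cv2.boxPoints(r))
st=comps(m&(abs(Z-50)<6)&(v.max(2)<235)&(v.min(2)>120),20)
r,X=rect('top',st,50);print('stand',r,st.sum());print(cv2.boxPoints(r))
fl=comps(m&(abs(Z-7)<6)&(abs(v[:,:,0]-v[:,:,2])<40)&(v.max(2)>60),40)
for i in range(1,4):
    pass
r,X=rect('top',fl,8);print('flange',r,fl.sum());print(cv2.boxPoints(r))
im=np.zeros((384,512,3),np.uint8);im[pl]=(255,255,255);im[st]=(0,255,0);im[fl]=(0,0,255)
bl=comps(m&(v.max(2)<110)&(Z>75),10);im[bl]=(255,0,0);print('blk',np.median(Z[bl]));print(rect('top',bl,98)[0])
# line: dark pixels at plate height
from scipy import ndimage
ins=cv2.morphologyEx(pl.astype(np.uint8),cv2.MORPH_CLOSE,np.ones((7,7)))>0
g=cv2.cvtColor(p,cv2.COLOR_RGB2GRAY)
ln=comps(ins&(g<190)&(np.arange(512)[None,:]>195)&(np.arange(512)[None,:]<212),8)
im[ln]=(0,255,255)
L=ray('top',np.argwhere(ln)[:,::-1],58);print('line',cv2.fitLine(L[:,:2].astype(np.float32),cv2.DIST_L2,0,.01,.01).ravel(),L[:,:2].min(0),L[:,:2].max(0))
cv2.imwrite("pics/m1.png",cv2.resize(im[140:222,150:275],None,fx=6,fy=6,interpolation=0))
E
```

```text
plate ((536.075927734375, 100.63124084472656), (258.24658203125, 100.4560317993164), 76.92010498046875) 3547
[[457.92923  -13.774918]
 [555.779    -36.50908 ]
 [614.22266  215.0374  ]
 [516.37286  237.77156 ]]
stand ((525.8749389648438, 66.50592041015625), (137.61610412597656, 119.03504180908203), 80.34110260009766) 396
[[455.65637    8.659271]
 [573.004    -11.312695]
 [596.0935   124.35257 ]
 [478.74585  144.32454 ]]
flange ((526.79248046875, 67.33438873291016), (136.9053192138672, 150.5609893798828), 80.14319610595703) 441
[[440.90506   12.779175]
 [589.2436   -12.994812]
 [612.67993  121.8896  ]
 [464.34137  147.66359 ]]
blk 95.62196107390147
((556.6495361328125, 201.81216430664062), (43.17444610595703, 16.551403045654297), 75.53089904785156)
line [ 9.7462714e-01 -2.2383457e-01  5.3510236e+02  1.2199140e+02] [493.67723222 112.95442212] [578.35364855 131.25945565]
```

View pics/m1.png

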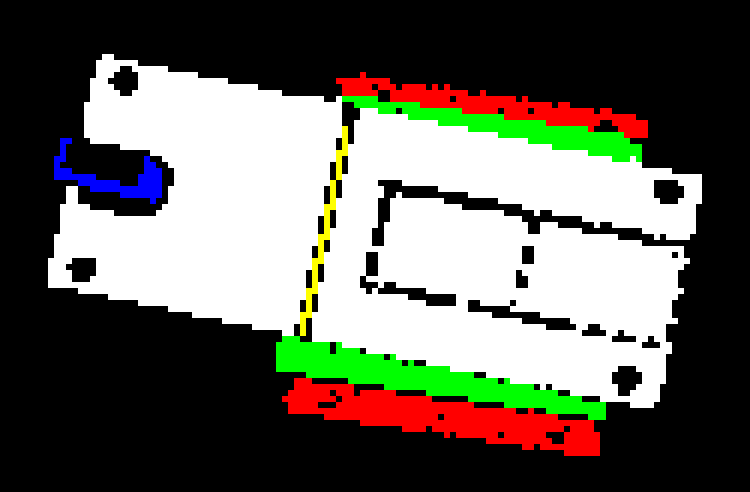

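```bash
python3 - <<'E'
from h import *
f=np.load("pics/top0.npz");p,d=f['p'],f['d'];P=cloud('top',d);g=cv2.cvtColor(p,cv2.COLOR_RGB2GRAY)
c=np.array([536.1,100.6]);th=np.radians(76.92-90);R=np.array([[np.cos(th),-np.sin(th)],[np.sin(th),np.cos(th)]])
m=np.zeros((384,512),bool);m[140:222,195:275]=1
uv=np.argwhere(m)[:,::-1]
for z in(58,66):
    X=(ray('top',uv,z)[:,:2]-c)@R
    gg=g[m];zz=P[m][:,2]
    s=abs(X[:,0])<14
    print(z,'along y');
    for y in np.arange(-134,26,3): 
        k=s&(X[:,1]>=y)&(X[:,1]<y+3); print((int(y),int(gg[k].mean()),round(float(zz[k].mean()),1)),end=' ')
    s=(X[:,1]>-115)&(X[:,1]<-10);print('\nacross x')
    for y in np.arange(-52,52,3): 
        k=s&(X[:,0]>=y)&(X[:,0]<y+3); print((int(y),int(gg[k].mean()),round(float(zz[k].mean()),1)),end=' ')
    print()
E
```

```text
58 along y
(-134, 19, 79.7) (-131, 161, 48.3) (-128, 232, 64.6) (-125, 238, 62.4) (-122, 242, 56.6) (-119, 247, 58.6) (-116, 247, 57.2) (-113, 247, 56.7) (-110, 247, 57.5) (-107, 247, 58.0) (-104, 247, 58.3) (-101, 247, 57.3) (-98, 246, 56.9) (-95, 247, 57.1) (-92, 246, 58.1) (-89, 247, 57.1) (-86, 247, 58.0) (-83, 247, 56.7) (-80, 247, 57.4) (-77, 247, 57.7) (-74, 247, 57.9) (-71, 247, 126.9) (-68, 233, 58.5) (-65, 228, 65.4) (-62, 239, 60.4) (-59, 244, 57.5) (-56, 247, 57.0) (-53, 247, 57.6) (-50, 247, 58.3) (-47, 247, 57.9) (-44, 247, 56.9) (-41, 247, 56.6) (-38, 247, 56.7) (-35, 247, 57.6) (-32, 247, 57.4) (-29, 247, 57.3) (-26, 247, 57.7) (-23, 246, 58.3) (-20, 247, 57.9) (-17, 247, 57.9) (-14, 247, 57.9) (-11, 247, 57.4) (-8, 248, 57.4) (-5, 224, 59.3) (-2, 223, 65.9) (1, 242, 58.9) (4, 245, 58.4) (7, 247, 57.2) (10, 247, 58.4) (13, 249, 58.2) (16, 227, 57.6) (19, 138, 58.0) (22, 230, 133.3) (25, 249, 57.7) 
across x
(-52, 194, 71.7) (-49, 244, 58.2) (-46, 244, 76.7) (-43, 240, 95.8) (-40, 241, 57.5) (-37, 245, 57.8) (-34, 246, 95.2) (-31, 247, 76.2) (-28, 245, 57.6) (-25, 212,
[... 1220 characters left out ...]
 58.5) (7, 247, 57.3) (10, 247, 58.5) (13, 250, 57.5) (16, 189, 58.1) (19, 166, 127.4) (22, 244, 58.3) (25, 247, 57.3) 
across x
(-52, 207, 74.1) (-49, 245, 58.2) (-46, 244, 76.2) (-43, 240, 95.9) (-40, 241, 57.7) (-37, 245, 76.0) (-34, 246, 94.6) (-31, 247, 57.4) (-28, 239, 57.6) (-25, 215, 63.3) (-22, 237, 81.8) (-19, 244, 76.3) (-16, 246, 57.9) (-13, 245, 57.3) (-10, 246, 57.7) (-7, 246, 58.4) (-4, 245, 58.0) (-1, 244, 77.2) (2, 246, 57.5) (5, 246, 57.8) (8, 246, 57.8) (11, 246, 75.8) (14, 231, 57.8) (17, 211, 83.2) (20, 238, 81.9) (23, 245, 58.0) (26, 247, 95.2) (29, 247, 57.6) (32, 245, 57.5) (35, 242, 57.7) (38, 243, 57.4) (41, 244, 57.7) (44, 247, 57.6) (47, 216, 46.8) (50, 192, 44.9)
```

```bash
python3 - <<'E'
from h import *
f=np.load("pics/top0.npz");p,d=f['p'],f['d'];P=cloud('top',d)
c=np.array([536.1,100.6]);th=np.radians(76.92-90);R=np.array([[np.cos(th),-np.sin(th)],[np.sin(th),np.cos(th)]])
m=np.zeros((384,512),bool);m[140:222,195:275]=1
w=comps(m&(abs(P[:,:,2]-66)<5),6);uv=np.argwhere(w)[:,::-1]
X=(ray('top',uv,66)[:,:2]-c)@R
s=(X[:,1]>-58)&(X[:,1]<-8)|(X[:,1]>-120)&(X[:,1]<-70)
print([ (k,np.histogram(X[s,0],np.arange(-32,32,2))) for k in [0]])
for lo,hi in((-30,-15),(10,28)):
    k=s&(X[:,0]>lo)&(X[:,0]<hi);print(X[k,0].mean(),k.sum(),np.polyfit(X[k,1],X[k,0],1))
k=(abs(X[:,0])<15)
for lo,hi in((-135,-115),(-75,-55),(-12,10)):
    j=k&(X[:,1]>lo)&(X[:,1]<hi);print(X[j,1].mean(),j.sum())
# scene camera check of housings
f=np.load("pics/scene0.npz");p,d=f['p'],f['d']
for n,o in dict(A=(591.2,-237.5,22),B=(487.2,-217.6,22),nose=(*(c+R@[-1,-95]),58)).items(): print(n,project('scene',[o]),project('top',[o]))
E
```

```text
[(0, (array([ 0,  0,  0,  4, 33, 31,  1,  2,  0,  0,  0,  0,  0,  0,  0,  0,  0,
        0,  0,  0,  0,  0,  0,  0, 10, 31, 31,  0,  0,  0,  0]), array([-32, -30, -28, -26, -24, -22, -20, -18, -16, -14, -12, -10,  -8,
        -6,  -4,  -2,   0,   2,   4,   6,   8,  10,  12,  14,  16,  18,
        20,  22,  24,  26,  28,  30])))]
-22.034764830728193 71 [ 2.38138942e-03 -2.18818367e+01]
19.670710795074402 72 [-1.42711942e-03  1.95841609e+01]
-125.48189758692214 22
-63.76384307299759 22
-1.7640531528260421 21
A [[279.42500559 175.50510441]] [[344.4633536  154.99309085]]
B [[302.99328579 185.45891128]] [[338.49800038 195.37206528]]
nose [[252.83449374 199.16281887]] [[249.50561303 185.76913796]]
```

```bash
cat >> h.py <<'E'
def tool(a,s=1):
    y=s*np.array([a[0],a[1],0.])/np.hypot(*a);z=np.array([0,0,-1.]);return np.c_[np.cross(y,z),y,z]
c=np.array([536.1,100.6]);th=np.radians(76.92-90);Rp=np.array([[np.cos(th),-np.sin(th)],[np.sin(th),np.cos(th)]])
cell={k:c+Rp@[-1.2,y] for k,y in dict(nose=-94.6,inner=-32.8).items()}
grip=c+Rp@[-1.2,106]
px=Rp[:,0]
def hdir(deg): # long axis angle -> across direction, near +x
    a=np.radians(deg-90);return np.array([np.cos(a),np.sin(a)])
H=dict(A=((591.2,-237.5),hdir(88.5)),B=((487.2,-217.6),hdir(74.4)))
E
python3 - <<'E'
from h import *
f=np.load("pics/top0.npz");P=cloud('top',f['d'])
for z0,z1 in((25,60),(60,120),(120,250),(250,600)):
    for y0 in range(-300,300,60):
        k=(P[:,:,2]>z0)&(P[:,:,2]<z1)&(P[:,:,1]>y0)&(P[:,:,1]<y0+60)&(P[:,:,0]>610)
        k=comps(k,15);print(z0,y0,round(float(P[k][:,0].min())) if k.any() else None,end='; ')
    print()
print(sensors.read_state()['eef_rot'].round(2))
for s in(1,-1):
  for n,(q,a) in H.items(): 
    for z in(200,35):
        j=ctrl.solve_ik([*q,z],tool(a,s));print(n,s,z,None if j is None else np.round(j,2))
  for n,q in [*cell.items(),('grip',grip)]:
    j=ctrl.solve_ik([*q,94],tool(px,s));print(n,s,None if j is None else np.round(j,2))
E
```

```text
25 -300 None; 25 -240 693; 25 -180 693; 25 -120 692; 25 -60 693; 25 0 694; 25 60 693; 25 120 695; 25 180 862; 25 240 728; 
60 -300 None; 60 -240 700; 60 -180 700; 60 -120 701; 60 -60 700; 60 0 700; 60 60 700; 60 120 704; 60 180 None; 60 240 None; 
120 -300 None; 120 -240 722; 120 -180 722; 120 -120 693; 120 -60 693; 120 0 714; 120 60 None; 120 120 None; 120 180 None; 120 240 None; 
250 -300 None; 250 -240 730; 250 -180 710; 250 -120 700; 250 -60 736; 250 0 None; 250 60 None; 250 120 None; 250 180 None; 250 240 None; 
[[-0.94  0.35 -0.  ]
 [ 0.35  0.94 -0.  ]
 [ 0.   -0.   -1.  ]]
A 1 200 [-0.52  0.38  1.44 -0.    1.32 -0.49]
A 1 35 [-0.52  0.58  1.53 -0.    1.03 -0.49]
B 1 200 [-0.58  0.17  1.7  -0.    1.27 -0.31]
B 1 35 [-0.58  0.41  1.8  -0.    0.93 -0.31]
nose 1 [-0.15  0.28  1.83 -0.    1.04  0.08]
inner 1 [-0.03  0.31  1.78 -0.    1.05  0.2 ]
grip 1 [ 0.2   0.42  1.62 -0.    1.1   0.43]
A -1 200 [-0.52  0.38  1.44 -0.    1.32  2.65]
A -1 35 [-0.52  0.58  1.53 -0.    1.03  2.65]
B -1 200 None
B -1 35 None
nose -1 None
inner -1 None
grip -1 [ 0.2   0.42  1.62 -0.    1.1  -2.71]
```

Candidates (native top pixels): white housings on the right at (344,155) and (338,195); left-hand white look-alikes at (166,58) and (155,106); a white block by the press at (328,123); purple (357,227); pink (331,246). By the description I want the two white ones to the right of the stand, and the close crop confirms them: boss, pale sleeve, nub to the right. I'm starting with B at (338,195).

```bash
cat >> h.py <<'E'
def pick(n,first=False):
    q,a=H[n];T=tool(a)
    if first: ctrl.move_ptp([*q,150],T)
    else: ctrl.move_l([*q,150],T,vel=300)
    print('hit',ctrl.move_l([*q,36],vel=120,threshold=15))
    ctrl.gripper_to(20,40);s=sensors.read_state();print('w',s['grip_width'],s['t'])
    ctrl.move_l([*q,160],vel=150);s=sensors.read_state();print('w',s['grip_width'],s['force'])
def snap(cam,name,box=None,f=1.5):
    p,d=optics.grab_frame(cam);np.savez(f"pics/{name}.npz",p=p,d=d)
    if box: p=p[box[1]:box[3],box[0]:box[2]]
    cv2.imwrite(f"pics/{name}.png",cv2.resize(p[:,:,::-1],None,fx=f,fy=f,interpolation=cv2.INTER_CUBIC))
E
python3 - <<'E'
from h import *
ctrl.gripper_to(48,40)
pick('B',True)
snap('top','top1',(220,110,400,260),4);snap('scene','sc1')
E
```

```text
hit False
w 28.852409005631994 4.8333
w 29.016597807610474 [ 0.70737311  0.68203848 -0.65636177]
```

View pics/sc1.png

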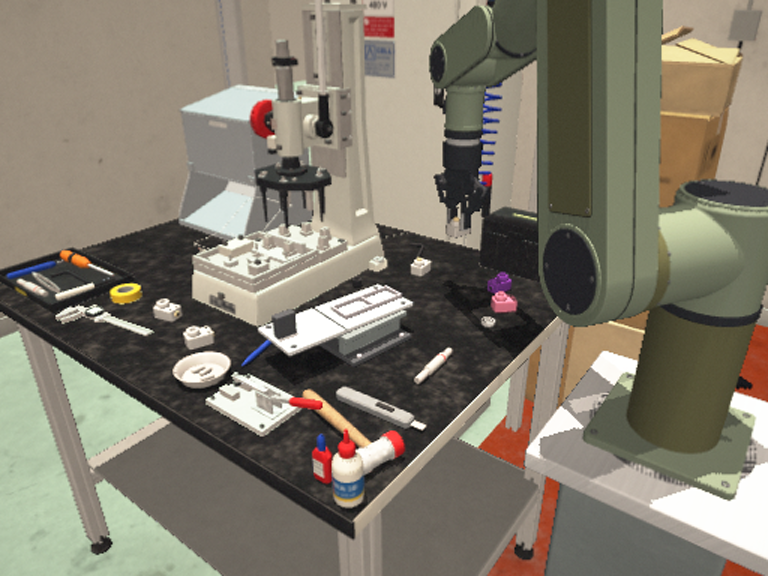

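The scene picture shows housing B hanging in the jaws at (460,225); everything else is undisturbed. Next I place it in the nose cell.

```bash
cat >> h.py <<'E'
def place(k):
    q=cell[k];T=tool(px)
    ctrl.move_l([*q,160],T,vel=250)
    ctrl.move_l([*q,106],vel=120)
    print('hit',ctrl.move_l([*q,93.5],vel=30,threshold=6));s=sensors.read_state();print(s['eef_pos'],s['force'],s['t'])
E
python3 - <<'E'
from h import *
place('nose')
snap('scene','sc2',(200,150,360,260),5)
E
```

```text
hit True
[514.08852289   8.66453353  95.21141274] [-1.21544436 -0.37741517  4.54070802] 7.9833
```

View pics/sc2.png

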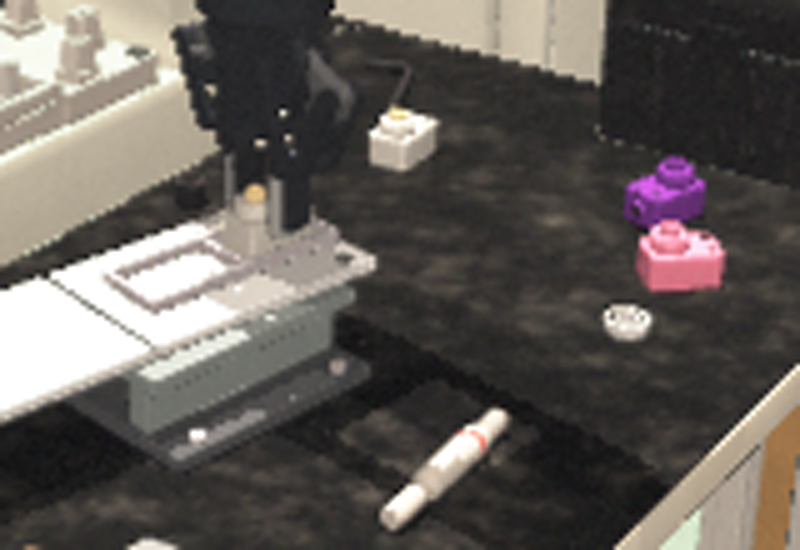

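The housing meets the cell floor at about the expected height (TCP 95.2), so it looks seated. I'll release it and go for A.

```bash
python3 - <<'E'
from h import *
ctrl.gripper_to(48)
q=sensors.read_state()['eef_pos'];ctrl.move_l([q[0],q[1],160],vel=150)
pick('A')
snap('top','top3',(150,130,280,230),6)
place('inner')
snap('scene','sc3',(200,150,360,260),5)
E
```

```text
hit False
w 28.822396471684865 11.3583
w 28.473465676924935 [-0.29938678  0.22758949 -1.78970532]
hit True
[528.29361612  68.75431368  95.43641226] [-0.98757784  0.30088086  4.10712663] 14.7917
```

View pics/top3.png

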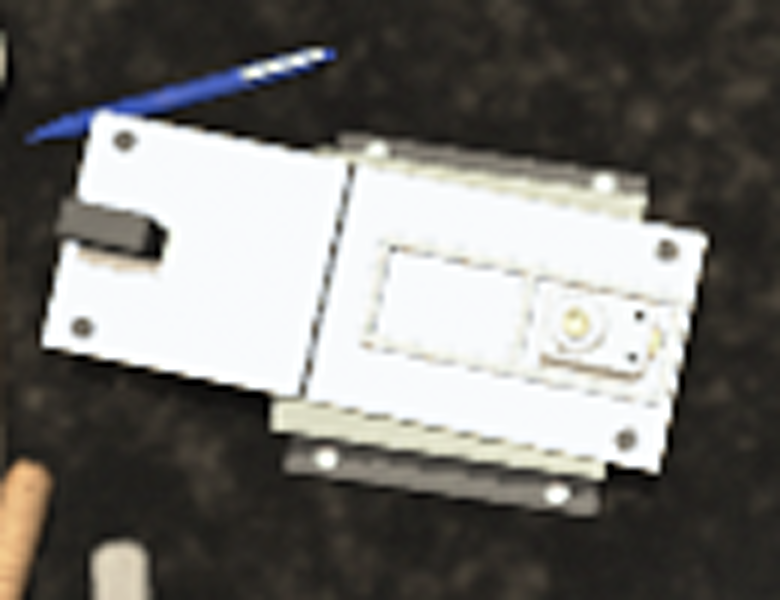

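View pics/sc3.png

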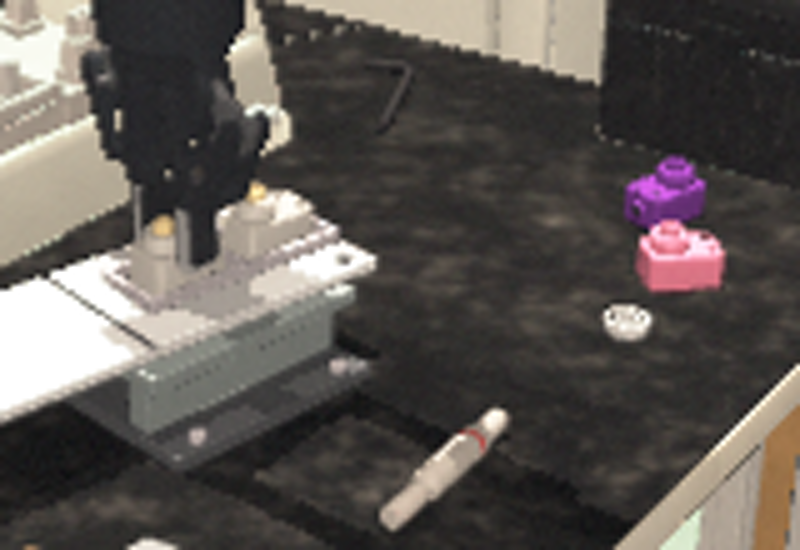

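B sits flat in the nose cell (centre about (595,325) in the top crop) and A is entering the inner cell. I'll release A and move above the grip block.

```bash
python3 - <<'E'
from h import *
ctrl.gripper_to(48)
q=sensors.read_state()['eef_pos'];ctrl.move_l([q[0],q[1],160],vel=150)
ctrl.move_l([*grip,160],tool(px),vel=250)
snap('scene','sc4',(150,150,350,280),4)
snap('top','top4',(150,130,280,230),6)
print(sensors.read_state()['t'])
E
```

```text
16.5667
```

View pics/sc4.png

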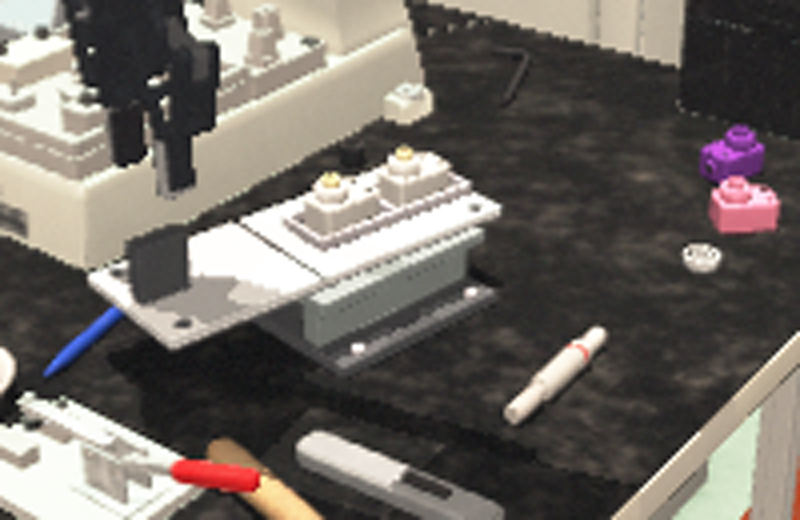

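View pics/top4.png

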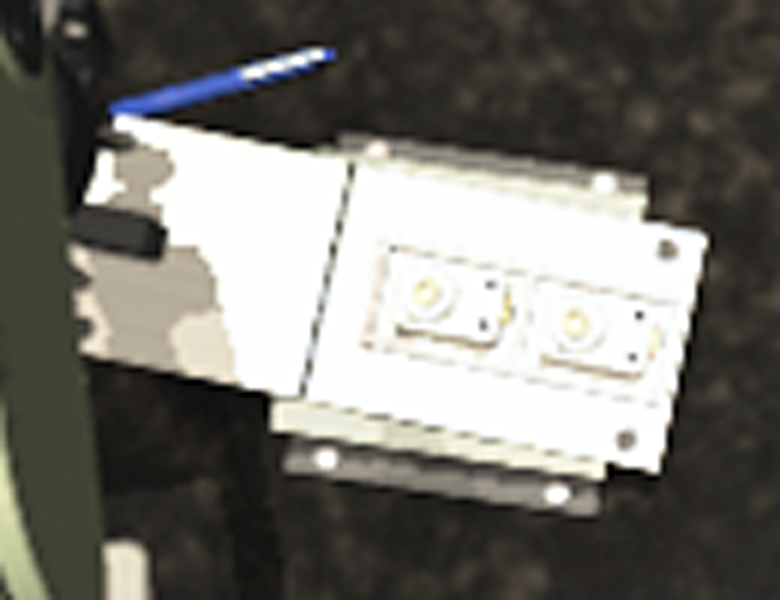

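Both housings are seated, boss up, and the plate hasn't moved (line still at crop (330,280)). Now I grip the block and make the first part of the slide.

```bash
python3 - <<'E'
from h import *
print('hit',ctrl.move_l([*grip,90],vel=100,threshold=10))
ctrl.gripper_to(5,80);s=sensors.read_state();print(s['grip_width'],s['eef_pos'],s['force'],s['wrist_torque'],s['t'])
q=s['eef_pos'];d=-np.array([0.168,0.986,0])
ctrl.move_l(q+d*60+[0,0,-0.5],vel=50)
s=sensors.read_state();print(s['force'],s['wrist_torque'],s['eef_pos']);
ctrl.move_l(q+d*100+[0,0,-0.5],vel=50)
s=sensors.read_state();print(s['force'],s['wrist_torque'],s['grip_width'],s['t'],s['eef_pos']);
np.save('q0.npy',q)
snap('scene','sc5',(150,120,350,270),4)
snap('top','top5',(150,130,280,230),6)
E
```

```text
hit False
14.814380194049969 [559.4865614  204.33618683  91.14441974] [-1.64024723  0.28052755  4.88679425] [ 0.01517634  0.26650153 -0.10687625] 17.8083
[1.15336318 4.74887007 2.35334109] [ 0.65823564 -0.0886943  -0.14209775] [550.18402539 146.37741394  91.13632912]
[2.21151863 5.2257547  2.8983495 ] [ 0.78169035 -0.0685189  -0.12433357] 15.047791494675165 20.1 [543.49912499 106.6510363   91.23155252]
```

View pics/sc5.png

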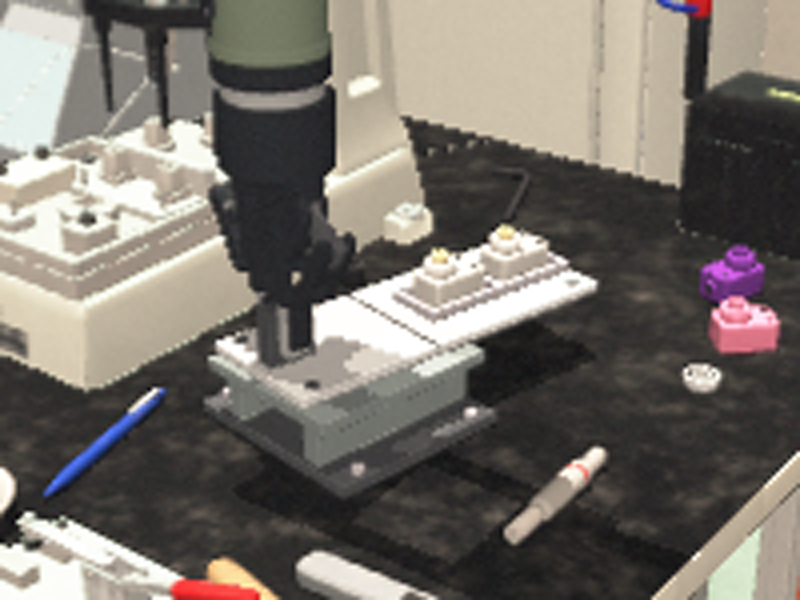

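View pics/top5.png

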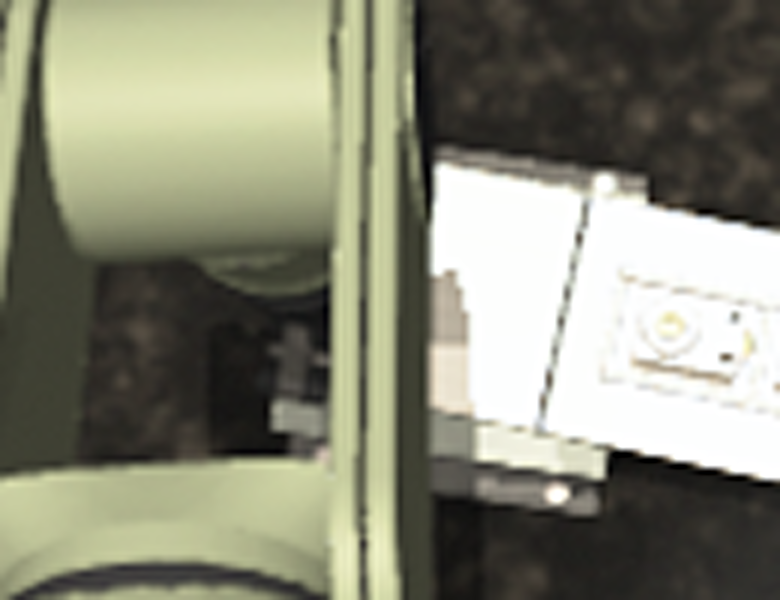

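The plate is level and held, the housings are seated, and the line shows at crop (565,310) against the stand edge near (605,450). I measure the remaining distance.

```bash
cat >> h.py <<'E'
def linemeas(name):
    f=np.load(f"pics/{name}.npz");p,d=f['p'],f['d'];g=cv2.cvtColor(p,cv2.COLOR_RGB2GRAY).astype(int)
    # black-hat along rows: thin dark line on bright plate
    bh=cv2.morphologyEx(g.astype(np.uint8),cv2.MORPH_BLACKHAT,np.ones((1,9)))
    m=np.zeros(g.shape,bool);m[150:210,228:275]=1
    k=(bh>60)&m
    n,l,s,ce=cv2.connectedComponentsWithStats(k.astype(np.uint8),connectivity=8)
    i=1+np.argmax(s[1:,3]);print('comp',s[i])
    uv=[]
    for v in range(s[i,1]+2,s[i,1]+s[i,3]-2):
        u=np.arange(max(0,s[i,0]-2),s[i,0]+s[i,2]+2);w=bh[v,u]*(bh[v,u]>25.)
        w=w*(abs(u-u[np.argmax(w)])<=2);uv.append((float((w*u).sum()/w.sum()),v))
    X=ray('top',uv,58)[:,:2]
    sy=np.array([.168,.986])/np.hypot(.168,.986);sx=np.array([sy[1],-sy[0]])
    E=np.array([526.3,66.9])-70*sy
    Y=(X-E)@sy;XX=(X-E)@sx
    a=np.polyfit(XX,Y,1);print('line y at x=0..5',np.polyval(a,[0,5]),'slope deg',np.degrees(np.arctan(a[0])),'x range',XX.min(),XX.max(),'rms',np.std(Y-np.polyval(a,XX)))
    # stand edge now from visible strip
    P=cloud('top',d);v3=p.astype(int);mm=np.zeros(g.shape,bool);mm[190:215,215:258]=1
    st=comps(mm&(abs(P[:,:,2]-50)<6)&(v3.max(2)<240)&(v3.min(2)>110),15)
    S=(ray('top',np.argwhere(st)[:,::-1],50)[:,:2]-E)@np.c_[sx,sy];print('strip y min',S[:,1].min() if len(S) else None,np.sort(S[:,1])[:6])
E
python3 - <<'E'
from h import *
linemeas('top5')
E
```

```text
comp [243 173   3  13  13]
line y at x=0..5 [26.94409171 26.52333928] slope deg -4.810134998404187 x range 1.9135807287390085 22.353899607308875 rms 0.289148653203456
strip y min 0.721198354567309 [0.72119835 1.08398462 1.44695457 1.81010809 2.17344503 2.53696525]
```

```bash
python3 - <<'E'
from h import *
q=np.load('q0.npy');d=-np.array([0.168,0.986,0])
ctrl.move_l(q+d*127+[0,0,-1.0],vel=30)
ctrl.hold(0.4)
s=sensors.read_state();print(s['force'],s['wrist_torque'],s['grip_width'],s['t'],s['eef_pos']-q)
snap('scene','sc6',(150,120,350,270),4)
snap('top','top6',(180,130,310,230),6)
linemeas('top6')
E
```

```text
[1.39539067 6.75634806 6.77194855] [ 1.13812292  0.04429053 -0.10809846] 14.822005535621074 21.65 [ -20.0064942  -123.71723597    0.27209705]
comp [232 156   6  53 193]
line y at x=0..5 [50.09301675 50.56145941] slope deg 5.352333842710259 x range -58.21301686060312 61.439525703187606 rms 1.0168295996049326
strip y min 0.07645094261074954 [0.07645094 0.43951908 0.72119835 1.08398462 1.44695457 1.81010809]
```

View pics/sc6.png

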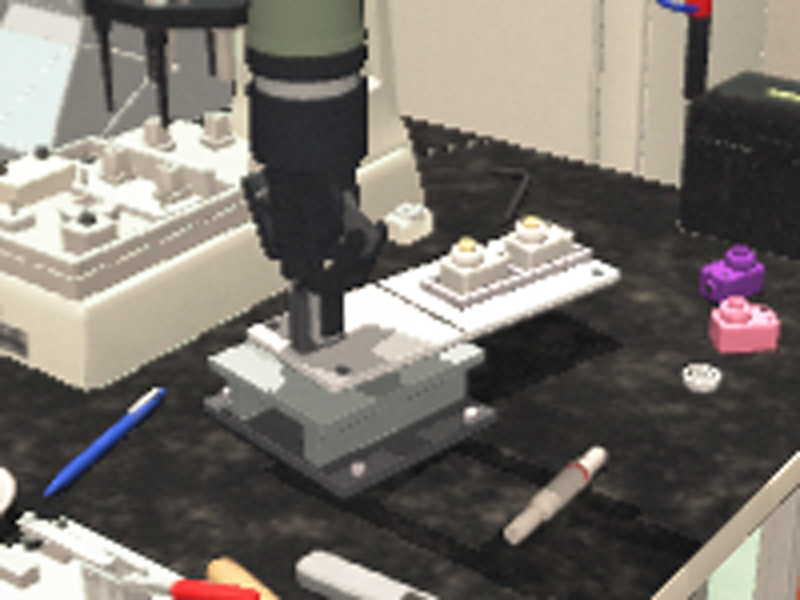

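View pics/top6.png

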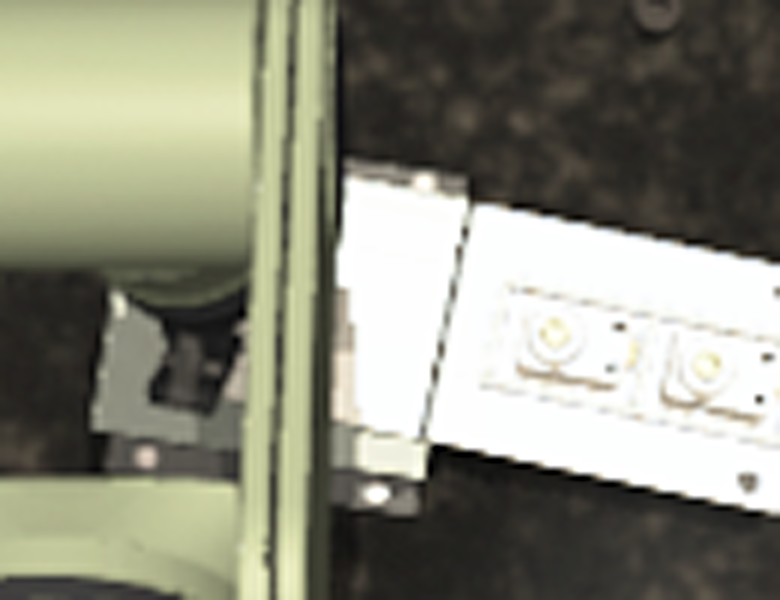

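The line now runs from (468,200) to (428,440) in the crop, with the strip's right end at about (428,478). The fit caught the arm's edge, so I re-measure with a tighter window.

```bash
sed -i 's/m\[150:210,228:275\]=1/m[163:203,247:262]=1/' h.py; python3 - <<'E'
from h import *
linemeas('top6')
# straight from crop pixels: line ends and strip edge end
sy=np.array([.168,.986])/np.hypot(.168,.986);sx=np.array([sy[1],-sy[0]]);E=np.array([526.3,66.9])-70*sy
for uv,z in(((180+468/6,130+205/6),58),((180+430/6,130+438/6),58),((180+428/6,130+478/6),50)):
    print(((ray('top',[uv],z)[0,:2]-E)@np.c_[sx,sy]).round(1))
E
```

```text
comp [254 167   4  18  18]
line y at x=0..5 [0.44170552 0.14926314] slope deg -3.34732940373538 x range 8.247528890256728 41.515895254593076 rms 0.3816654767173826
strip y min 0.07645094261074954 [0.07645094 0.43951908 0.72119835 1.08398462 1.44695457 1.81010809]
[53.9 -2.9]
[-44.2  -1.4]
[-60.2  -2.8]
```

```bash
python3 - <<'E'
from h import *
f=np.load("pics/top6.npz");P=cloud('top',f['d'])[168:205,262:308].reshape(-1,3);k=abs(P[:,2]-58)<4;P=P[k]
A=np.c_[P[:,:2]-P[:,:2].mean(0),np.ones(len(P))];print('plane slopes',np.linalg.lstsq(A,P[:,2],rcond=None)[0],k.sum())
print(sensors.read_state()['qvel'].round(4),sensors.read_state()['force'])
ctrl.finish_job()
E
```

```text
plane slopes [6.69951024e-05 6.13703105e-03 5.74574772e+01] 926
[ 0.0004 -0.0003 -0.0006  0.0015 -0.0011  0.002 ] [0.9208657  6.99789274 5.13556091]
the job is handed in; nothing more can be done
```

I set both housings boss up in the cells (housing at pixel (338,195) in the nose cell, the one at (344,155) in the inner cell). I then gripped the tail block, slid the plate about 125 mm along the stand's axis, and handed the job in at about 22 s, still holding it. `finish_job` gave no verdict, so this rests on my own checks.

- **Line:** it lies within about 1 mm of the stand's right edge. The fitted line, the visible end of the stand top and the arm's travel agree. Hand-picked line ends in the last picture put it 1.4 to 2.9 mm past the edge, still within 6 mm.
- **Plate:** about 3.3° off square and about 0.35° off level by a depth plane fit. It was still, held at 14.8 mm grip width, with about 5 to 7 N of vertical force on the tool.
- **Housings and bystanders:** both housings looked seated in their cells. I saw nothing else moved in the pictures, but did not measure each bystander.
- **Check that failed:** the first line measurement after the final slide caught the arm's edge and read 50 mm. I redid it with a tighter window before handing in.

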